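# Reset the tripped fan starter and hold its start key

## Task

The extraction fan's starter box has tripped. With the small screwdriver from the tool stand, press the reset button at the bottom of its narrow port all the way in, and put the screwdriver back upright in the hole it came from. Then take the key out of the stand, work it down fully home into the key switch (its pins are sticky, so it may need a wiggle), turn it a quarter turn clockwise against its return spring and finish still holding it there, leaving all the other things as they are.

Things in the scene. Friction and masses are not known exactly. Their poses are not given: they have to be found in the camera images.
- starter_box: fixed grey steel starter box on its back, 190 (x) x 250 (y) mm, top plate 100 mm up; origin: centre of its underside. May stand left or right of the middle. On top: round pressure gauge 104 mm across, 14 mm high at x 30, y 60; reset port at x -55, y 30; key switch at x -30, y -65; two white lamps 18 mm high at x 55, y -35 and -90.
- reset_port (a point): centre of the rim of the reset port: a black round collar 28 mm across beside the gauge, 14 mm above the box's top plate. Its straight hole is 12 mm wide; z points up along it. The button lies 10 mm below the rim.
- reset_top (a point): centre of the top of the reset button (10 mm across) inside the port; moves down with it.
- reset (a joint): how far the reset button is pressed, m: 0 out, 0.004 fully in. Springs back; starts to move at about 1.5 N, fully in at about 5 N.
- tool_stand: fixed grey tool stand, 70 (x) x 290 (y) mm, top 70 mm up; origin: centre of its underside. Three straight round holes 10 mm wide, 64 mm deep in its top at x 0, y -20, 45, 110; a key slot at x 0, y -105, 6 mm (x) by 12.5 mm (y), 64 mm deep.
- screwdriver_handle (a point): small screwdriver standing tip down in one of the stand's round holes (which one varies), slim straight black handle: the handle's centre. The handle is 21 mm thick, 80 mm long (40 mm to either side of this point); z points to its upper end. Below it a steel shaft, 6 mm thick, 60 mm long; 55 to 100 g. In the stand the handle's lower end rests on the stand's top.
- screwdriver_tip (a point): end of the screwdriver's shaft, 100 mm below the handle's centre.
- key_bow (a point): the key, 28 to 50 g, standing blade down in the stand's slot: centre of its black bow (head), 36 mm wide along y, 9 mm thick along x, 32 mm high along z; z points up from blade to bow. The bow's underside is 8 mm above the shoulder.
- key_shoulder (a point): centre of the underside of the key's shoulder (steel, 20 (y) x 9 (x) mm, 8 mm high), 24 mm below the bow's centre; rests on the stand's top at the start. Below it the steel blade: 27 mm long, 10 mm wide along y, 4 mm thick along x, rounded end, three waves on both edges. Same both ways round, so it fits the lock either way.
- lock_face (a point): key switch: centre of the brass plug's face, 10 mm above the box's top plate, in a steel ring 33 mm across, 11 mm high. Turns with the plug; z up. Slot 12 mm along y, 5.2 mm along x, mouth flared 2 mm all round over 3 mm. Key home: its shoulder on this face. Sprung sticky pins from both slot ends, 10 and 18 mm deep, catch the blade's waves: up to about 20 N pushed straight, half that with a wiggle.
- lock (a joint): turn of the plug, rad: 0 at rest (slot along the box's y), grows clockwise seen from above to a stop at 1.571. A spring drives it back to 0 when let go (about 0.02 N m at 0, 0.07 N m at the stop). The blade has about 0.12 rad of play in the slot, so the hand turns some 0.15 rad further than the plug.
- awl_handle (a point): awl with a pear-shaped wooden handle 34 mm thick (top 45 mm above the stand), standing in one of the other round holes of the stand; centre of its handle. Not needed, leave it.
- t_key_bar (a point): T-handled hex key with an 80 mm cross bar, standing in one of the other round holes of the stand (bar 38 mm above the stand's top, across the stand); centre of its bar. Not needed, leave it.
- clip_mid (a point): small black plastic window clip, 14 x 32 x 14 mm, lying on the box's top plate between the reset port and the key switch; about its middle. Leave it.
- filter_mid (a point): round black respirator filter, 104 mm across, 63 mm high, on the table to the side; about its middle. Leave it.
- tape_mid (a point): roll of grey tape, 110 mm across, 48 mm high, flat on the table to the side; its middle. Leave it.
- window_handle_mid (a point): aluminium window handle casting, about 120 mm long, 30 mm high, on the table to the side; its middle. Leave it.
- scraper_mid (a point): scraper with wooden handle, 220 mm long, 26 mm high, flat on the table to the side; the middle of its length. Leave it.

How it is judged:
On the way, in this order (a step that is already met when the one before it is completed fails the run):
1. the screwdriver's tip presses the reset button fully in (value of joint reset above 0.003 m and distance between screwdriver_tip and reset_top below 0.006 m), for 0.1 s.
2. the screwdriver stands upright, let go, back in the hole it came from (distance of screwdriver_handle from where it was at the start of the episode below 0.012 m and angle between screwdriver_handle's own z axis and vertical below 0.15 rad and contact force between the fingers and screwdriver below 0.1 N), for 0.2 s.
3. the key is fully home in the lock, not yet turned (horizontal distance between key_shoulder and lock_face below 0.003 m and z of key_shoulder in the frame of lock_face between -0.004 and 0.0025 m and angle between the z axis of key_shoulder and the z axis of lock_face, either way round below 0.12 rad and value of joint lock below 0.4 rad), for 0.1 s.
At the end, for the whole second after the job is handed in: the plug is turned at least 1.3 rad and held there by the fingers on the key for the last second, the key's shoulder within 2.5 mm of the plug's face and 3 mm of its axis; the screwdriver stands upright (0.15 rad) in its own hole, handle within 12 mm of where it began (value of joint lock above 1.3 rad and horizontal distance between key_shoulder and lock_face below 0.003 m and z of key_shoulder in the frame of lock_face between -0.004 and 0.0025 m and angle between the z axis of key_shoulder and the z axis of lock_face, either way round below 0.12 rad and contact force between the fingers and key above 1 N and distance of screwdriver_handle from where it was at the start of the episode below 0.012 m and angle between screwdriver_handle's own z axis and vertical below 0.15 rad); the arm keeps its last pose, push and grip.
It fails at once if the awl, the T-handled key or the clip is moved by more than 30 mm (distance of any of awl_handle, t_key_bar, clip_mid from where it was at the start of the episode above 0.03 m).
It fails at once if the filter, tape roll, window handle or scraper is moved by more than 30 mm (distance of any of filter_mid, tape_mid, window_handle_mid, scraper_mid from where it was at the start of the episode above 0.03 m).
It also fails if it takes over 72 s, if anything falls off the work surface, if the arm or the gripper's body presses on something with over 40 N, if the wrist force passes 120 N, or if a joint passes its speed limit or range.

## Robot

A 6-joint arm with a two-finger parallel gripper is mounted at the origin on the work surface. World frame = base frame: x ahead of the robot, y to its left, z up, the work surface at z = 0. Lengths are in m, angles in rad, forces in N, time in s.
With the tool pointing down it reaches from about 0.25 to 0.775 m from the base axis. Payload 4 kg.
Tool frame: the origin (TCP) lies at the very end of the fingers, on their centre line; the grasp point (between the pads) lies 19 mm behind it (robot.hold_point_z is the distance from the TCP to the grasp point, in m); z points along the fingers, y is the line along which they close (so a half turn about z gives the same grasp; the last joint's range is limited). The gripper opens to 94 mm and grips with 3 to 60 N. Pads are 16 mm wide; open, the fingers measure 119 mm over their backs; the gripper's body (75 mm by 177 mm) begins 78 mm behind the grasp point.
Start: joints at [1.117, 0.087, 1.371, -0, 1.684, -0.103], TCP at [0.189, 0.517, 0.206] pointing down, gripper open.
Joint ranges: [-3.1, 3.1], [-0.76, 2.03], [0.27, 2.55], [-1.08, 4.22], [0.17, 2.65], [-2.57, 2.57]. Speed limits (rad/s): [2.79, 2.79, 3.14, 3.14, 3.14, 3.14].

## Interface

Orientations are given as [roll, pitch, yaw] about the fixed x, y, z axes, in that order (R = Rz(yaw) Ry(pitch) Rx(roll)).
In Python, from bench import robot gives the robot as it stands.
- The arm moves only by the tool carry_out, never from a script. Its argument "steps" is a list of rows, each a list of 3 entries, a list of its own where there are three numbers: the shift along the tool's x, y, z in m, then the turn about the tool's z in units of 10 degrees (1.0 is 10 degrees), then the closure, from -1 (fully open) to 1 (shut). In form: [[[tx, ty, tz], roll, jaw], ...]. A call has 1 to 10 rows; each row is the pose to reach, as a shift and turn from the pose commanded when the call began, along the tool's axes at that moment; what a row does not reach only later rows make up. A row lasts 1/8 s, in which the tool goes at most 62.5 mm and 10.7 degrees, less where a joint would pass 70% of its speed; a pose out of reach is approached as far as the arm can. A call with a gripper value outside its range is refused whole. The fingers move at their own pace and stop on an object; the grip force is fixed at half the most. Time passes only in rows, so rows that repeat a pose let the fingers close. It gives the time, the measured TCP pose, the force, the opening and the grip force at its end, in the units of the state.
- robot.get_obs(): the state, without advancing time (a new reading comes with each control period).
- robot.snapshot(name): name is "side" or "top" or "wrist"; returns a dict with "image" (384x512x3 uint8, red, green, blue), "z_map" (384x512 float32, m along the optical axis (not along the pixel's ray), 0 where there is no reading), "mtx" (3x3 intrinsics, pixels), "R" (3x3) and "t" (3): a world point X has camera coordinates R X + t. Camera axes: x right, y down, z forward; pixel columns grow to the right and rows downward; lengths in m; the calibration is good to about 2 mm. A picture is of the moment at which its call begins.
- robot.close_job(): hands the job in; it is judged then, once.
The state is a dict: "time": time; "joint_positions": joint angles; "qvel": joint speeds; "joint_torque": joint torques, N m; "tool_pos": TCP position; "ee_rot": TCP orientation; "wrist_force": force on the tool from outside, world axes, zero at the start; "wrist_torque": the same for the moment, N m; "width": finger opening in m; "finger_force": force on a finger pad.
Only numpy, scipy, OpenCV 4.12 (cv2) and the standard library are available. Lean on these libraries where they do the work, as an engineer would, in place of code of your own. Each camera call takes 0.05 s, during which the arm holds its last target. There are 200 camera calls.

## Working session

There is one attempt and no reset: what is moved stays moved. The work goes in short steps, Python scripts to look and compute and a tool call to move; the robot and the scene stay as the last step left them, time stands still between calls to the robot, and variables do not carry over. Pictures are saved under pics/ and viewed, at most 10 in all, crops included, and the job is handed in when it is done.

Besides the shell and the picture viewer there is one more tool, called after "Emit:" by a JSON object that holds its "name" and its "arguments", one argument or row to a line. carry_out: Moves the arm, as the interface text tells. Its arguments: {"type":"object","properties":{"steps":{"type":"array","items":{"type":"array"}}},"required":["steps"]}

```bash
mkdir -p pics; ls
cat > h.py <<'E'
from bench import robot
import numpy as np, cv2
def snap(n,f=None):
    s=robot.snapshot(n)
    if f: cv2.imwrite('pics/'+f,s['image'][:,:,::-1])
    np.savez('/tmp/'+n+'.npz',**s); return s
def cloud(s):
    h,w=s['z_map'].shape; u,v=np.meshgrid(np.arange(w),np.arange(h)); z=s['z_map']
    K=s['mtx']; c=np.stack([(u-K[0,2])/K[0,0]*z,(v-K[1,2])/K[1,1]*z,z],-1)
    return (c-s['t'])@s['R']
E
python3 - <<'E'
from h import *
s=snap('top','t1.png'); a=snap('side','s1.png')
print(np.vstack([s['R'],s['t'],a['R'],a['t']]).round(3), s['mtx'])
P=cloud(s)
print('range',np.nanmin(P[s['z_map']>0],0),np.nanmax(P[s['z_map']>0],0))
b=cv2.hconcat([cv2.resize(s['image'],(400,300)),cv2.resize(a['image'],(400,300))])
print(robot.get_obs())
E
```

```text
pics
[[-0.014 -1.     0.014]
 [-0.991  0.011 -0.136]
 [ 0.135 -0.016 -0.991]
 [-0.002  0.507  1.471]
 [ 0.867 -0.498 -0.013]
 [-0.391 -0.664 -0.637]
 [ 0.309  0.557 -0.771]
 [-0.433  0.258  0.997]] [[452.5556951    0.         252.69976572]
 [  0.         452.5556951  197.93702233]
 [  0.           0.           1.        ]]
range [-0.30950522 -1.44638863 -0.77898951] [1.66899427 1.32099311 0.60683048]
{'time': 0.1, 'joint_positions': array([ 1.11686497e+00,  8.78942271e-02,  1.37204424e+00, -2.21019939e-05,
        1.68359816e+00, -1.03127667e-01]), 'qvel': array([ 1.61809394e-04, -5.83544498e-04, -3.28256731e-03, -5.08182934e-04,
       -2.27054274e-05, -1.40440194e-04]), 'joint_torque': array([ 1.73161890e-03, -3.41253269e+01, -3.03303301e+01,  7.18397833e-02,
        3.03940522e-02, -7.61757633e-05]), 'tool_pos': array([0.1888261 , 0.5160659 , 0.20444391]), 'ee_rot': array([-3.13965674e+00, -1.78272944e-04,  2.79078632e+00]), 'wrist_force': array([0.91688449, 0.80953383, 0.16461254]), 'wrist_torque': array([ 0.0045337 , -0.03874113,  0.00462626]), 'finger_force': 0.0, 'width': 0.09393750488683356}
```

View pics/t1.png

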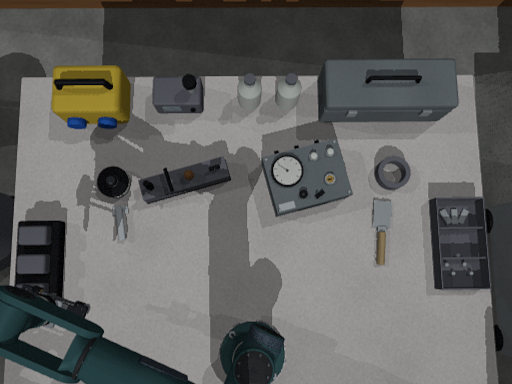

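View pics/s1.png

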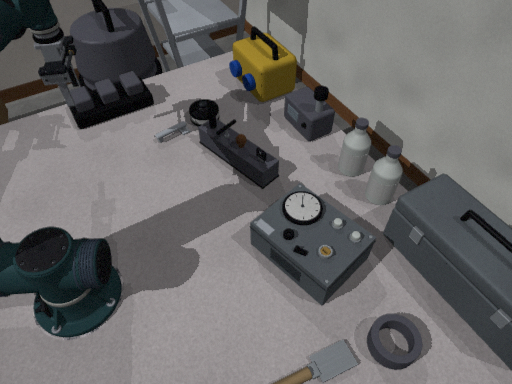

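The top view shows the stand at about (185,180), with screwdriver (150,186), T-key (168,180), awl (188,174) and key (212,167). The box is at (307,178), with port (303,193), clip (319,194), lock (330,179) and gauge (287,170). The side view agrees.

Run:
```python
from h import *
im=[]
for n in ('top','side'):
    s=dict(np.load('/tmp/%s.npz'%n)); P=cloud(s)
    for nm,z,box in (('stand',.070,(.35,.75,.05,.5)),('box',.100,(.35,.75,-.35,0.05))):
        m=(abs(P[...,2]-z)<.008)&(P[...,0]>box[0])&(P[...,0]<box[1])&(P[...,1]>box[2])&(P[...,1]<box[3])
        k,l,st,c=cv2.connectedComponentsWithStats(m.astype('uint8')); i=1+st[1:,4].argmax(); q=P[l==i]
        print(n,nm,len(q),'z',np.median(q[:,2]),cv2.minAreaRect((q[:,:2]*1000).astype('float32')))
    for nm,lo,hi,box in (('scr',.10,.17,(.35,.75,.05,.5)),('key',.085,.13,(.35,.75,.05,.25)),):
        m=(P[...,2]>lo)&(P[...,2]<hi)&(P[...,0]>box[0])&(P[...,0]<box[1])&(P[...,1]>box[2])&(P[...,1]<box[3])
        k,l,st,c=cv2.connectedComponentsWithStats(m.astype('uint8'))
        for i in range(1,k):
            if st[i,4]>5: q=P[l==i]; print(n,nm,c[i].round(),st[i,4],'mean',q.mean(0).round(4),'ptp',np.ptp(q,axis=0).round(3),'top',q[:,2].max())
s=dict(np.load('/tmp/top.npz'));im=s['image']
cv2.imwrite('pics/c1.png',cv2.hconcat([cv2.resize(im[150:210,135:235],(800,480),interpolation=3)[:,:,::-1]]))
c=cv2.resize(im[135:220,255:355],(400,340),interpolation=3);d=cv2.resize(im[145:210,135:235],(400,260),interpolation=3)
cv2.imwrite('pics/c1.png',cv2.hconcat([c,cv2.copyMakeBorder(d,0,80,0,0,0)])[:,:,::-1])
```

```text
top stand 1079 z 0.06903911344105396 ((585.957275390625, 170.8492431640625), (72.40926361083984, 192.0178680419922), 15.752769470214844)
top box 3482 z 0.09901781427596379 ((570.9947509765625, -182.23974609375), (191.09268188476562, 250.88978576660156), 14.203142166137695)
top scr [106. 123.] 9 mean [0.748  0.4645 0.1039] ptp [0.004 0.019 0.006] top 0.10661301313732256
top scr [214. 166.] 35 mean [0.6002 0.1161 0.1086] ptp [0.015 0.035 0.016] top 0.1161854121682929
top scr [168. 179.] 96 mean [0.56   0.2606 0.1119] ptp [0.078 0.032 0.013] top 0.1178413592982557
top scr [188. 174.] 75 mean [0.5767 0.1981 0.1081] ptp [0.033 0.029 0.018] top 0.11850945438414227
top scr [147. 184.] 61 mean [0.5408 0.3205 0.1354] ptp [0.019 0.019 0.052] top 0.15498189769385498
top key [214. 167.] 46 mean [0.5994 0.1157 0.1046] ptp [0.015 0.035 0.031] top 0.1161854121682929
top key [188. 174.] 88 mean [0.5761 0.1972 0.1062] ptp [0.033 0.032 0.032] top 0.11850945438414227
top key [172. 188.] 9 mean [0.53   0.2472 0.1114] ptp [0.013 0.005 0.008] top 0.11455156365330482
side stand 1254 z 0.06955302641826706 (
[... 337 characters left out ...]
side scr [211. 113.] 106 mean [0.538  0.3175 0.128 ] ptp [0.021 0.023 0.052] top 0.15206618965116198
side scr [226. 127.] 91 mean [0.5558 0.2575 0.1106] ptp [0.077 0.033 0.016] top 0.11605495577064857
side scr [240. 138.] 70 mean [0.5726 0.1927 0.1079] ptp [0.03  0.03  0.014] top 0.11463834373589198
side scr [261. 151.] 47 mean [0.5963 0.1143 0.1067] ptp [0.016 0.036 0.01 ] top 0.11115574656092818
side key [219. 132.] 18 mean [0.5281 0.2462 0.1104] ptp [0.019 0.006 0.009] top 0.11474275902984636
side key [241. 139.] 98 mean [0.5718 0.1909 0.1041] ptp [0.031 0.03  0.028] top 0.11463834373589198
side key [261. 153.] 82 mean [0.5958 0.1134 0.1004] ptp [0.016 0.036 0.025] top 0.11115574656092818
```

View pics/c1.png

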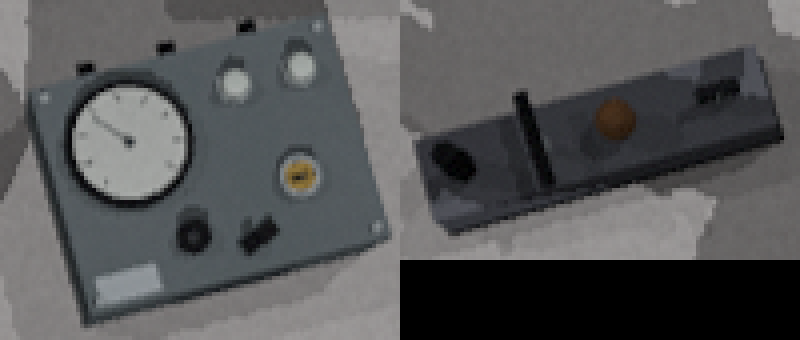

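```bash
cat >> h.py <<'E'
from scipy.spatial.transform import Rotation as Ro
def go(x,y,z,yaw):
    "shift in tool axes and roll units from the measured pose"
    o=robot.get_obs(); R=Ro.from_euler('xyz',o['ee_rot'])
    d=R.inv().apply(np.array([x,y,z])-o['tool_pos'])
    a=(o['ee_rot'][2]-yaw+np.pi)%(2*np.pi)-np.pi
    print('shift',d.round(4),'roll',round(np.degrees(a)/10,3))
E
python3 -c "
from h import *
go(.540,.322,.22,1.845)"
```

```text
shift [-0.3965 -0.0616 -0.0155] roll 5.419
```

Emit:
{"name": "carry_out", "arguments": {
  "steps": [
    [[-0.397,-0.062,-0.016],5.42,-1],
    [[-0.397,-0.062,-0.016],5.42,-1],
    [[-0.397,-0.062,-0.016],5.42,-1],
    [[-0.397,-0.062,-0.016],5.42,-1],
    [[-0.397,-0.062,-0.016],5.42,-1],
    [[-0.397,-0.062,-0.016],5.42,-1],
    [[-0.397,-0.062,-0.016],5.42,-1],
    [[-0.397,-0.062,-0.016],5.42,-1],
    [[-0.397,-0.062,-0.016],5.42,-1]
  ]
}}

```text
time: 1.23
tool_pos: [0.5396, 0.3223, 0.221]
ee_rot: [-3.14, -0.0, 1.845]
wrist_force: [-0.2, 0.2, 0.3]
width: 0.0943
finger_force: 0.0
```

Run:
```python
from h import *
s=snap('wrist','w1.png'); o=robot.get_obs(); print(o['time'],o['tool_pos'],o['ee_rot'])
P=cloud(s); print('cam',-s['R'].T@s['t'])
m=(P[...,2]>.142)&(P[...,2]<.157)&(np.hypot(P[...,0]-.54,P[...,1]-.322)<.03)
q=P[m]; print(len(q),q[:,2].max() if len(q) else '')
if len(q): print(cv2.minEnclosingCircle((q[:,:2]*1000).astype('float32')),q.mean(0))
m=(abs(P[...,2]-.07)<.004); q=P[m]; print(len(q), cv2.minAreaRect((q[:,:2]*1000).astype('float32')))
```

```text
1.275 [0.53938724 0.32266805 0.22130803] [-3.14080345e+00 -4.47234043e-04  1.84626491e+00]
cam [0.51982209 0.39003017 0.39956448]
447 0.1510502756137583
((540.095947265625, 323.4886474609375), 10.309228897094727) [0.53999653 0.32431033 0.14875148]
9672 ((662.247802734375, 283.5826416015625), (361.8232421875, 280.50677490234375), 31.286623001098633)
```

View pics/w1.png

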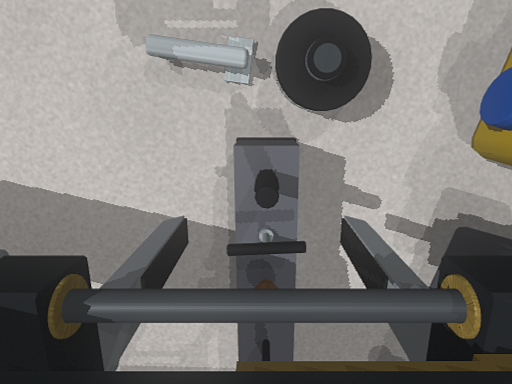

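The wrist view shows the screwdriver at (267,188) centred between the fingers, the T-bar at (267,247), and the stand aligned with the tool.

```bash
python3 -c "
from h import *
go(.5401,.3235,.100,1.845)"
```

```text
shift [0.0006 0.001  0.1213] roll 0.007
```

Emit:
{"name": "carry_out", "arguments": {
  "steps": [
    [[0.0006,0.001,0.05],0,-1],
    [[0.0006,0.001,0.09],0,-1],
    [[0.0006,0.001,0.121],0,-1],
    [[0.0006,0.001,0.121],0,-1],
    [[0.0006,0.001,0.121],0,1],
    [[0.0006,0.001,0.121],0,1],
    [[0.0006,0.001,0.121],0,1],
    [[0.0006,0.001,0.121],0,1],
    [[0.0006,0.001,0.121],0,1],
    [[0.0006,0.001,0.121],0,1]
  ]
}}

```text
time: 2.52
tool_pos: [0.5414, 0.3226, 0.1004]
ee_rot: [-3.142, -0.0, 1.845]
wrist_force: [-0.5, -1.0, -0.0]
width: 0.0372
finger_force: 0.0
```

Emit:
{"name": "carry_out", "arguments": {
  "steps": [
    [[0,0,0],0,1],
    [[0,0,0],0,1],
    [[0,0,0],0,1],
    [[0,0,0],0,1],
    [[0,0,0],0,1]
  ]
}}

```text
time: 3.15
tool_pos: [0.5413, 0.3227, 0.1004]
ee_rot: [-3.141, -0.0, 1.845]
wrist_force: [-0.4, 0.5, -1.1]
width: 0.0207
finger_force: 30.0
```

Emit:
{"name": "carry_out", "arguments": {
  "steps": [
    [[0,0,-0.05],0,1],
    [[0,0,-0.1],0,1],
    [[0,0,-0.15],0,1],
    [[0,0,-0.15],0,1]
  ]
}}

```text
time: 3.65
tool_pos: [0.5433, 0.3237, 0.257]
ee_rot: [3.13, -0.002, 1.845]
wrist_force: [0.4, 0.3, -0.7]
width: 0.0207
finger_force: 30.0
```

```bash
python3 -c "
from h import *
go(.509,-.167,.25,1.845)"
```

```text
shift [-0.4631 -0.1659  0.0041] roll -0.001
```

Emit:
{"name": "carry_out", "arguments": {
  "steps": [
    [[-0.463,-0.166,0.0],0,1],
    [[-0.463,-0.166,0.0],0,1],
    [[-0.463,-0.166,0.0],0,1],
    [[-0.463,-0.166,0.0],0,1],
    [[-0.463,-0.166,0.0],0,1],
    [[-0.463,-0.166,0.0],0,1],
    [[-0.463,-0.166,0.0],0,1],
    [[-0.463,-0.166,0.0],0,1],
    [[-0.463,-0.166,0.0],0,1],
    [[-0.463,-0.166,0.0],0,1]
  ]
}}

```text
time: 4.9
tool_pos: [0.5064, -0.1674, 0.2491]
ee_rot: [-3.14, -0.002, 1.845]
wrist_force: [0.0, -0.7, -0.4]
width: 0.0206
finger_force: 30.0
```

Run:
```python
from h import *
s=snap('wrist','w2.png'); o=robot.get_obs(); print(o['time'],o['tool_pos'],o['ee_rot'])
P=cloud(s); print('cam',-s['R'].T@s['t'],s['R'].round(3))
```

```text
4.95 [ 0.50664842 -0.16675702  0.24953295] [-3.14072274e+00 -1.70178428e-03  1.84590904e+00]
cam [ 0.48672457 -0.09992751  0.42779208] [[ 0.963  0.271 -0.001]
 [ 0.263 -0.934  0.243]
 [ 0.065 -0.234 -0.97 ]]
```

View pics/w2.png

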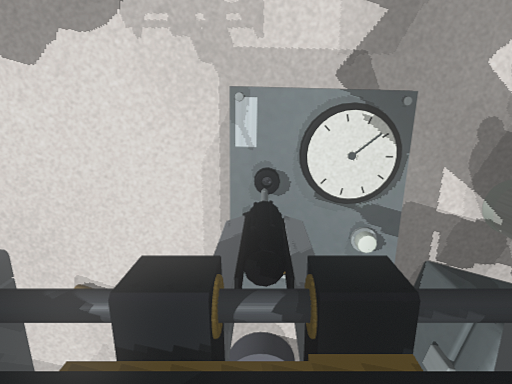

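The wrist view shows the port collar at (266,181), with the screwdriver shaft and tip just below it at about (265,197). I'll measure both in a crop.

Run:
```python
from h import *
s=dict(np.load('/tmp/wrist.npz')); im=s['image']; P=cloud(s)
m=(P[...,2]>.1105)&(P[...,2]<.120)&(np.hypot(P[...,0]-.509,P[...,1]+.167)<.03); q=P[m]; print(len(q))
if len(q)>4: print(cv2.minEnclosingCircle((q[:,:2]*1000).astype('float32')),np.median(q[:,2]))
cv2.imwrite('pics/c2.png',cv2.resize(im[165:215,240:290],(600,600),interpolation=cv2.INTER_CUBIC)[:,:,::-1])
m=abs(P[...,2]-.1)<.004; r=cv2.minAreaRect((P[m][:,:2]*1000).astype('float32')); print(r)
```

```text
381
((507.7368469238281, -167.3668212890625), 13.404129981994629) 0.1129744343251103
((619.0795288085938, -216.91436767578125), (271.5108947753906, 341.2274475097656), 14.418533325195312)
```

View pics/c2.png

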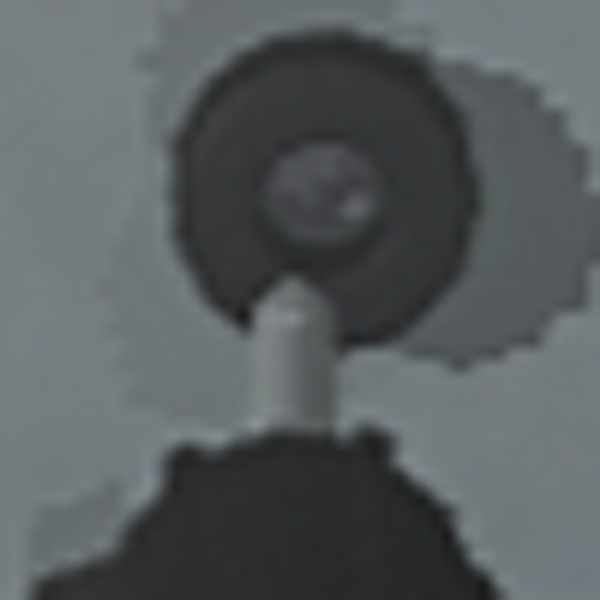

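Collar centre is at pixel (266.9,180.8) and the tip end at about (264.4,188.5).

```bash
cat >> h.py <<'E'
def pix(s,u,v,z):
    r=s['R'].T@np.linalg.inv(s['mtx'])@np.array([u,v,1.]); c=-s['R'].T@s['t']
    return c+r*(z-c[2])/r[2]
E
python3 - <<'E'
from h import *
s=dict(np.load('/tmp/wrist.npz'))
print('port',pix(s,266.9-.5,180.8-.5,.114)); 
o=robot.get_obs(); R=Ro.from_euler('xyz',o['ee_rot']); print('tcp',o['tool_pos'], 'tip nominal',o['tool_pos']+R.apply([0,0,.0904]))
for v in(187.5,188.5,190): print('tip',pix(s,264.4-.5,v-.5,o['tool_pos'][2]-.0904))
E
```

```text
port [ 0.50741106 -0.16547835  0.114     ]
tcp [ 0.50664842 -0.16675702  0.24953295] tip nominal [ 0.50653095 -0.16663033  0.15913312]
tip [ 0.50395891 -0.16251113  0.15913295]
tip [ 0.5042066  -0.1633915   0.15913295]
tip [ 0.50457888 -0.16471473  0.15913295]
```

Emit:
{"name": "carry_out", "arguments": {
  "steps": [
    [[-0.002,0.0024,0],0,1],
    [[-0.002,0.0024,0.018],0,1],
    [[-0.002,0.0024,0.036],0,1],
    [[-0.002,0.0024,0.036],0,1],
    [[-0.002,0.0024,0.036],0,1]
  ]
}}

```text
time: 5.58
tool_pos: [0.5096, -0.1691, 0.2142]
ee_rot: [-3.141, -0.0, 1.845]
wrist_force: [-0.6, 0.3, -0.3]
width: 0.0206
finger_force: 30.0
```

Run:
```python
from h import *
s=snap('wrist'); o=robot.get_obs(); print(o['time'],o['tool_pos'],o['ee_rot'])
im=s['image']
c,d=pix(s,0,0,.1),0
cv2.imwrite('pics/c3.png',cv2.resize(im[150:200,240:290],(600,600),interpolation=cv2.INTER_CUBIC)[:,:,::-1])
```

```text
5.625 [ 0.50982579 -0.16927406  0.21481229] [3.14100331e+00 3.42891855e-04 1.84478976e+00]
```

View pics/c3.png

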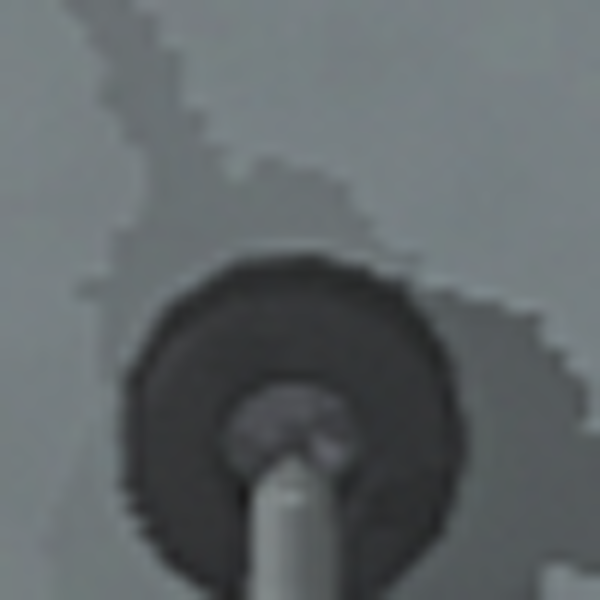

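The tip is laterally centred on the port (crop x 293 against 295). The hole centre is at about y 445 in the crop, and the tip end at 455–495.

Run:
```python
from h import *
s=dict(np.load('/tmp/wrist.npz'))
p=pix(s,240+295/12-.5,150+443/12-.5,.114);print('port',p)
P=cloud(s)
m=(P[...,2]>.1105)&(P[...,2]<.118)&(np.hypot(P[...,0]-.509,P[...,1]+.167)<.02); q=P[m]; print(len(q),cv2.minEnclosingCircle((q[:,:2]*1000).astype('float32')))
a=Ro.from_euler('z',1.845).as_matrix()@np.diag([1,-1,-1])
for y in (455,475,495):
  t=pix(s,240+293/12-.5,150+y/12-.5,.1244);print('tip',y,t,'tool shift',(a.T@(p-t)).round(4))
```

```text
port [ 0.5079545  -0.16622206  0.114     ]
463 ((507.7013854980469, -167.45297241210938), 13.429062843322754)
tip 455 [ 0.50737542 -0.16472347  0.1244    ] tool shift [-0.0016  0.0002  0.0104]
tip 475 [ 0.50778918 -0.16619215  0.1244    ] tool shift [-0.0001  0.0002  0.0104]
tip 495 [ 0.50820407 -0.1676648   0.1244    ] tool shift [0.0015 0.0002 0.0104]
```

Emit:
{"name": "carry_out", "arguments": {
  "steps": [
    [[0,0.0002,0.008],0,1],
    [[0,0.0002,0.016],0,1],
    [[0,0.0002,0.021],0,1],
    [[0,0.0002,0.024],0,1],
    [[0,0.0002,0.025],0,1],
    [[0,0.0002,0.025],0,1]
  ]
}}

```text
time: 6.38
tool_pos: [0.5097, -0.1692, 0.1904]
ee_rot: [3.141, 0.0, 1.845]
wrist_force: [-1.3, 1.5, 4.7]
width: 0.0205
finger_force: 30.0
```

Nearly fully in; I'll push slightly harder.

Emit:
{"name": "carry_out", "arguments": {
  "steps": [
    [[0,0,0.001],0,1],
    [[0,0,0.002],0,1],
    [[0,0,0.002],0,1],
    [[0,0,0.002],0,1]
  ]
}}

```text
time: 6.88
tool_pos: [0.5098, -0.1693, 0.1902]
ee_rot: [3.14, 0.001, 1.845]
wrist_force: [-3.5, 2.3, 10.9]
width: 0.0206
finger_force: 30.0
```

Emit:
{"name": "carry_out", "arguments": {
  "steps": [
    [[0,0,-0.03],0,1],
    [[0,0,-0.063],0,1],
    [[0,0,-0.063],0,1]
  ]
}}

```text
time: 7.25
tool_pos: [0.5114, -0.1698, 0.253]
ee_rot: [3.137, 0.004, 1.845]
wrist_force: [-0.1, -0.2, -0.6]
width: 0.0203
finger_force: 30.0
```

Emit:
{"name": "carry_out", "arguments": {
  "steps": [
    [[0.465,0.1634,0],0,1],
    [[0.465,0.1634,0],0,1],
    [[0.465,0.1634,0],0,1],
    [[0.465,0.1634,0],0,1],
    [[0.465,0.1634,0],0,1],
    [[0.465,0.1634,0],0,1],
    [[0.465,0.1634,0],0,1],
    [[0.465,0.1634,0],0,1],
    [[0.465,0.1634,0],0,1],
    [[0.465,0.1634,0],0,1]
  ]
}}

```text
time: 8.5
tool_pos: [0.5409, 0.3223, 0.2482]
ee_rot: [-3.138, 0.001, 1.845]
wrist_force: [0.2, -0.1, -0.8]
width: 0.0204
finger_force: 30.0
```

Emit:
{"name": "carry_out", "arguments": {
  "steps": [
    [[0,0,0.03],0,1],
    [[0,0,0.07],0,1],
    [[0,0,0.07],0,1],
    [[0,0,0.07],0,1]
  ]
}}

```text
time: 9.0
tool_pos: [0.5421, 0.3219, 0.182]
ee_rot: [3.14, -0.0, 1.843]
wrist_force: [-0.4, 0.2, 0.2]
width: 0.0207
finger_force: 30.0
```

Run:
```python
from h import *
s=snap('wrist'); o=robot.get_obs(); print(o['time'],o['tool_pos'],o['ee_rot'],o['wrist_force'])
cv2.imwrite('pics/c4.png',cv2.resize(s['image'][130:250,190:350],(800,600),interpolation=cv2.INTER_CUBIC)[:,:,::-1])
```

```text
9.05 [0.54248237 0.32235563 0.18297713] [ 3.13774221e+00 -6.58364469e-04  1.84364332e+00] [0.7232785  0.14363283 0.36198778]
```

View pics/c4.png

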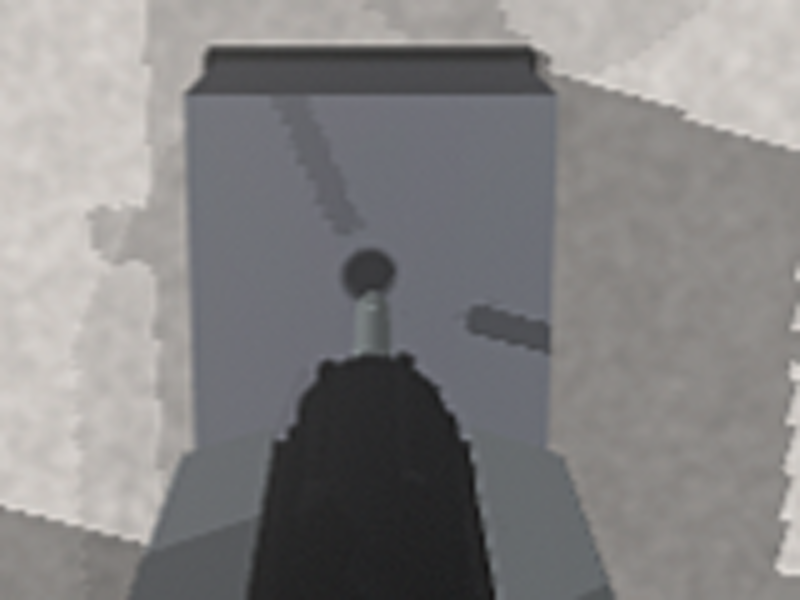

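The hole at crop (369,270) and the shaft at (373,300) line up, so I'll insert.

Emit:
{"name": "carry_out", "arguments": {
  "steps": [
    [[0,0,0.015],0,1],
    [[0,0,0.03],0,1],
    [[0,0,0.05],0,1],
    [[0,0,0.068],0,1],
    [[0,0,0.078],0,1],
    [[0,0,0.079],0,1],
    [[0,0,0.079],0,1]
  ]
}}

```text
time: 9.93
tool_pos: [0.5415, 0.3229, 0.1018]
ee_rot: [3.141, -0.0, 1.845]
wrist_force: [-0.7, -0.6, -1.1]
width: 0.0206
finger_force: 30.0
```

Emit:
{"name": "carry_out", "arguments": {
  "steps": [
    [[0,0,0.0015],0,1],
    [[0,0,0.0015],0,1],
    [[0,0,0.0015],0,-1],
    [[0,0,0.0015],0,-1],
    [[0,0,0.0015],0,-1],
    [[0,0,0.0015],0,-1],
    [[0,0,0.0015],0,-1],
    [[0,0,0.0015],0,-1],
    [[0,0,0.0015],0,-1],
    [[0,0,0.0015],0,-1]
  ]
}}

```text
time: 11.18
tool_pos: [0.5414, 0.3227, 0.1]
ee_rot: [3.141, -0.0, 1.845]
wrist_force: [-0.0, 0.4, -1.0]
width: 0.0933
finger_force: 0.0
```

Emit:
{"name": "carry_out", "arguments": {
  "steps": [
    [[0,0,0],0,-1],
    [[0,0,0],0,-1],
    [[0,0,-0.05],0,-1],
    [[0,0,-0.1],0,-1],
    [[0,0,-0.12],0,-1],
    [[0,0,-0.12],0,-1]
  ]
}}

```text
time: 11.92
tool_pos: [0.5423, 0.3232, 0.2228]
ee_rot: [3.136, -0.001, 1.845]
wrist_force: [0.9, 0.1, 0.3]
width: 0.0942
finger_force: 0.0
```

Run:
```python
from h import *
s=snap('wrist'); P=cloud(s); o=robot.get_obs(); print(o['time'],o['tool_pos'],o['width'])
m=(P[...,2]>.142)&(P[...,2]<.157)&(np.hypot(P[...,0]-.54,P[...,1]-.322)<.03)
q=P[m]; print(len(q),q[:,2].max(),cv2.minEnclosingCircle((q[:,:2]*1000).astype('float32')),q.mean(0))
go(.598,.117,.20,1.845)
```

```text
11.975 [0.54154021 0.32282383 0.22034986] 0.09406063167798495
444 0.15105216690211126 ((540.0597534179688, 323.27154541015625), 10.272022247314453) [0.53960837 0.32423857 0.14872491]
shift [-0.2134 -0.0014  0.0203] roll -0.001
```

The screwdriver is back where it started. Next is the key.

Emit:
{"name": "carry_out", "arguments": {
  "steps": [
    [[-0.213,-0.0015,0.01],0,-1],
    [[-0.213,-0.0015,0.01],0,-1],
    [[-0.213,-0.0015,0.01],0,-1],
    [[-0.213,-0.0015,0.02],0,-1],
    [[-0.213,-0.0015,0.02],0,-1],
    [[-0.213,-0.0015,0.02],0,-1]
  ]
}}

```text
time: 12.72
tool_pos: [0.5968, 0.1181, 0.1988]
ee_rot: [-3.14, -0.001, 1.845]
wrist_force: [0.7, 0.2, 0.0]
width: 0.0942
finger_force: 0.0
```

Run:
```python
from h import *
s=snap('wrist'); P=cloud(s); o=robot.get_obs(); print(o['time'],o['tool_pos'],o['ee_rot'])
m=(P[...,2]>.106)&(P[...,2]<.114)&(np.hypot(P[...,0]-.598,P[...,1]-.117)<.035)
q=P[m]; print(len(q),q[:,2].max(),np.median(q[:,2]),cv2.minAreaRect((q[:,:2]*1000).astype('float32')))
print(q.mean(0))
cv2.imwrite('pics/c5.png',cv2.resize(s['image'][120:280,180:340],(600,600),interpolation=cv2.INTER_CUBIC)[:,:,::-1])
```

```text
12.775 [0.59702941 0.11859076 0.19945185] [-3.14070459e+00 -8.78333236e-04  1.84636720e+00]
357 0.1114593147569101 0.10876603973434053 ((598.1167602539062, 116.58714294433594), (9.017190933227539, 35.3204345703125), 12.660736083984375)
[0.59802506 0.11731676 0.10868405]
```

View pics/c5.png

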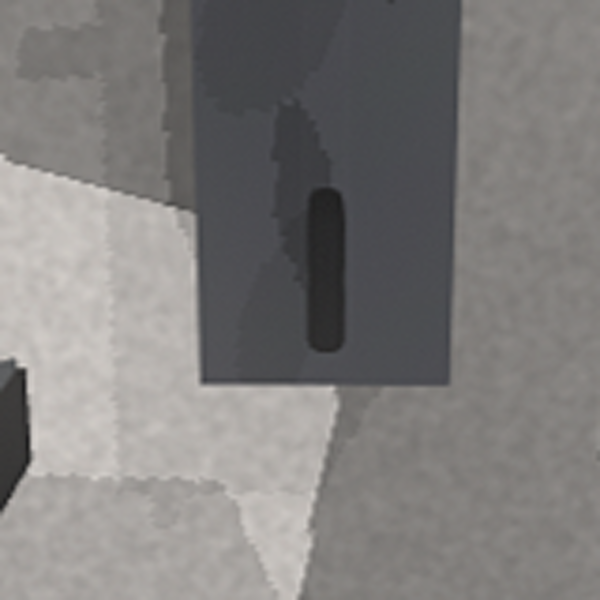

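The key bow is at crop (326,270), aligned with the tool. Measured centre is (.598,.1166).

```bash
python3 -c "
from h import *
go(.5981,.1167,.079,1.845)"
```

```text
shift [-0.0022  0.0006  0.1204] roll 0.008
```

Emit:
{"name": "carry_out", "arguments": {
  "steps": [
    [[-0.002,0.0006,0.05],0,-1],
    [[-0.002,0.0006,0.09],0,-1],
    [[-0.002,0.0006,0.115],0,-0.5],
    [[-0.002,0.0006,0.12],0,0],
    [[-0.002,0.0006,0.12],0,1],
    [[-0.002,0.0006,0.12],0,1],
    [[-0.002,0.0006,0.12],0,1],
    [[-0.002,0.0006,0.12],0,1],
    [[-0.002,0.0006,0.12],0,1],
    [[-0.002,0.0006,0.12],0,1]
  ]
}}

```text
time: 14.02
tool_pos: [0.5986, 0.1154, 0.08]
ee_rot: [-3.142, -0.0, 1.845]
wrist_force: [-0.6, -0.1, -0.4]
width: 0.0175
finger_force: 0.0
```

Emit:
{"name": "carry_out", "arguments": {
  "steps": [
    [[0,0,0],0,1],
    [[0,0,0],0,1],
    [[0,0,0],0,1],
    [[0,0,0],0,1],
    [[0,0,0],0,1],
    [[0,0,0],0,1]
  ]
}}

```text
time: 14.78
tool_pos: [0.5987, 0.1155, 0.08]
ee_rot: [3.141, -0.0, 1.845]
wrist_force: [0.2, -0.0, -1.0]
width: 0.0088
finger_force: 30.0
```

Emit:
{"name": "carry_out", "arguments": {
  "steps": [
    [[0,0,-0.04],0,1],
    [[0,0,-0.08],0,1],
    [[0,0,-0.11],0,1],
    [[0,0,-0.11],0,1]
  ]
}}

```text
time: 15.28
tool_pos: [0.6002, 0.1157, 0.1935]
ee_rot: [3.135, 0.001, 1.845]
wrist_force: [-0.7, 0.0, -0.8]
width: 0.0088
finger_force: 30.0
```

```bash
python3 -c "
from h import *
go(.556,-.2535,.19,1.818)"
```

```text
shift [-0.3434 -0.1425  0.0029] roll 0.154
```

Emit:
{"name": "carry_out", "arguments": {
  "steps": [
    [[-0.343,-0.142,0],0.15,1],
    [[-0.343,-0.142,0],0.15,1],
    [[-0.343,-0.142,0],0.15,1],
    [[-0.343,-0.142,0],0.15,1],
    [[-0.343,-0.142,0],0.15,1],
    [[-0.343,-0.142,0],0.15,1],
    [[-0.343,-0.142,0],0.15,1],
    [[-0.343,-0.142,0],0.15,1],
    [[-0.343,-0.142,0],0.15,1]
  ]
}}

```text
time: 16.4
tool_pos: [0.5549, -0.2515, 0.1892]
ee_rot: [-3.141, -0.001, 1.821]
wrist_force: [0.7, -0.4, -0.1]
width: 0.0088
finger_force: 30.0
```

Run:
```python
from h import *
s=snap('wrist'); P=cloud(s); o=robot.get_obs(); print(o['time'],o['tool_pos'],o['ee_rot'])
cv2.imwrite('pics/c6.png',cv2.resize(s['image'][140:240,210:330],(720,600),interpolation=cv2.INTER_CUBIC)[:,:,::-1])
```

```text
16.45 [ 0.55502781 -0.25138348  0.189586  ] [-3.14129301e+00 -8.51924674e-04  1.82099746e+00]
```

View pics/c6.png

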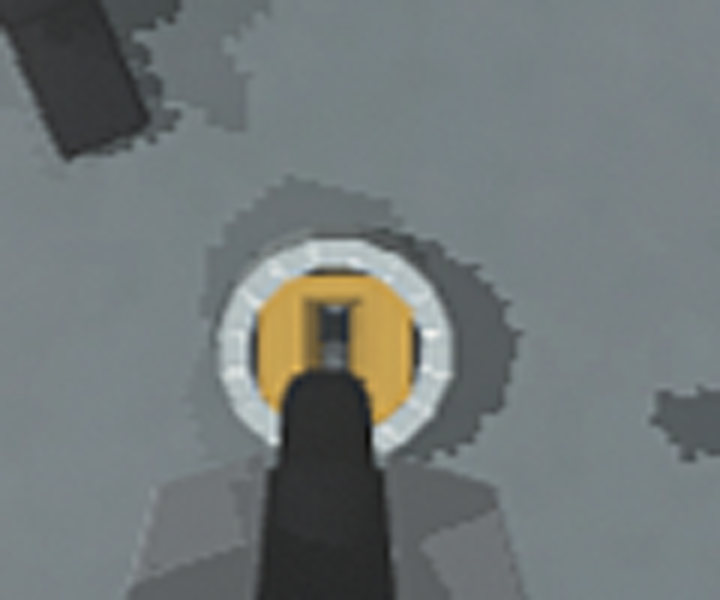

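The lock ring is centred near crop (336,350), which is pixel (266,198), with the slot along the image vertical at crop x of about 333. The key bow is at crop x of about 327. I've used all 10 views, so from here on I measure numerically.

```bash
cat >> h.py <<'E'
def meas(verbose=1):
    s=snap('wrist'); P=cloud(s); o=robot.get_obs(); yaw=o['ee_rot'][2]
    A=Ro.from_euler('xyz',[np.pi,0,yaw]).as_matrix(); T=(P-o['tool_pos'])@A   # tool frame
    near=np.hypot(P[...,0]-.556,P[...,1]+.2525)<.024
    m=near&(P[...,2]>.106)&(P[...,2]<.115)
    c,r=cv2.minEnclosingCircle((P[m][:,:2]*1000).astype('float32'))
    tc=A.T@(np.array([c[0]/1000,c[1]/1000,.11])-o['tool_pos'])
    print('time',round(o['time'],2),'tcp',o['tool_pos'].round(4),o['ee_rot'].round(4),'ring',np.round(c,1),round(r,1),'in tool',tc.round(4))
    k=(abs(T[...,1])<.012)&(abs(T[...,0])<.03)&(T[...,2]<-.026)&(T[...,2]>-.036); q=T[k]
    if len(q): print('bow top n',len(q),'x',np.percentile(q[:,0],[1,99]).round(4),'y',np.percentile(q[:,1],[1,50,99]).round(4),'z',np.median(q[:,2]).round(4))
    return s,P,T,o
E
python3 - <<'E'
from h import *
s,P,T,o=meas()
im=s['image'].astype(int); near=np.hypot(P[...,0]-.556,P[...,1]+.2525)<.03
y=(im[...,0]-im[...,2]>50)&near; v,u=np.nonzero(y); print('yellow',len(u),u.min(),u.max(),v.min(),v.max())
w=(im.min(2)>165)&near; v,u=np.nonzero(w); print('white',len(u),u.min(),u.max(),v.min(),v.max())
e=cv2.fitEllipse(cv2.convexHull(np.stack([u,v],1).astype('int32'))); print(e, pix(s,*e[0],.111))
b=T[(abs(T[...,1])<.015)&(abs(T[...,0])<.035)&(T[...,2]<.04)&(T[...,2]>-.04)]
for z in np.arange(-.04,.04,.005):
    q=b[(b[:,2]>=z)&(b[:,2]<z+.005)]
    if len(q): print(z.round(3),len(q),q[:,0].min().round(4),q[:,0].max().round(4),q[:,1].min().round(4),q[:,1].max().round(4))
for r in range(195,216,4): print(r,im[r,255:280].sum(1)//3)
E
```

```text
time 16.5 tcp [ 0.5551 -0.2515  0.1899] [ 3.1416e+00 -4.0000e-04  1.8210e+00] ring [ 555.3 -253.5] 16.9 in tool [-0.002  -0.0003  0.0799]
bow top n 1305 x [-0.0153  0.0183] y [-0.011  -0.0009  0.0111] z -0.0287
yellow 709 179 348 185 370
white 343 247 284 180 214
((265.15069580078125, 197.7783660888672), (36.41483688354492, 37.62165069580078), 78.51441192626953) [ 0.55554652 -0.25294473  0.111     ]
-0.04 178 0.0073 0.0099 -0.0149 0.0148
-0.035 223 -0.0135 0.0153 -0.0148 0.0148
-0.03 1186 -0.0164 0.0189 -0.0149 0.0149
-0.025 189 0.0076 0.0192 -0.0149 0.0149
-0.02 157 0.0074 0.019 -0.0148 0.0149
-0.015 159 0.0073 0.0191 -0.0148 0.0149
-0.01 131 0.0077 0.019 -0.0149 0.0146
-0.005 87 0.0075 0.0191 -0.0134 0.0109
-0.0 6 0.0074 0.0186 -0.0027 0.0051
195 [148 148 146 148 154 117  92  79  59  53  54  53  44 117 134 136 144 145
 148 149 147 149 155 100  77]
199 [148 148 145 148 154 117  90  81  77  92 102 102  75 116 139 139 144 144
 148 148 147 149 155 104  74]
203 [149 153 139  88  45  43  46  46  47  45  44  44  44  42  52  83 135 148
 149 149 146 148 147 143 174]
207 [154 109  48  43  49  48  47  47  49  47  47  46  46  46  45  38  73 136
 153 149 128 142 187 196 203]
211 [197 127  35  44  47  48  47  46  47  47  46  46  46  46  45  43  28 164
 202 218 202 189 195 169 115]
215 [114  72  41  46  48  47  47  46  46  45  46  46  44  46  44  43  34 105
 130 119 116  98  84  86  88]
```

Run:
```python
from h import *
s=dict(np.load('/tmp/wrist.npz')); P=cloud(s); o=robot.get_obs()
A=Ro.from_euler('xyz',[np.pi,0,o['ee_rot'][2]]).as_matrix(); T=(P-o['tool_pos'])@A; g=s['image'].mean(2)
k=(g<62)&(abs(T[...,1])<.012)&(abs(T[...,0])<.03)&(T[...,2]<.01)&(T[...,2]>-.04)
for r in range(200,260,5):
    q=T[r][k[r]]
    if len(q): print(r,len(q),q[[0,-1]].round(4).tolist())
# lock slot and box axis: plate yaw from edges
m=(abs(P[...,2]-.1)<.004)&(s['image'].std(2)<12)
k2,l,st,c=cv2.connectedComponentsWithStats(m.astype('uint8'));i=1+st[1:,4].argmax();print(st[i],cv2.minAreaRect((P[l==i][:,:2]*1000).astype('float32')))
```

```text
205 13 [[0.018, -0.0044, -0.0061], [0.0171, 0.0026, -0.0032]]
210 15 [[0.0182, -0.0048, -0.016], [0.016, 0.0031, -0.0094]]
215 15 [[0.0176, -0.0046, -0.0227], [0.0172, 0.0028, -0.0216]]
220 19 [[0.0159, -0.0056, -0.0257], [0.0075, 0.0045, -0.0025]]
225 21 [[0.0074, -0.0066, -0.0106], [0.0084, 0.0047, -0.0133]]
230 21 [[0.0077, -0.0064, -0.0189], [0.0078, 0.0045, -0.0193]]
235 22 [[0.0075, -0.0067, -0.0257], [0.0076, 0.0043, -0.026]]
240 23 [[0.0073, -0.0065, -0.0317], [0.0079, 0.0046, -0.033]]
245 24 [[0.0078, -0.0067, -0.0389], [0.0073, 0.0044, -0.0378]]
250 18 [[0.0003, -0.0056, -0.0286], [0.001, 0.0032, -0.0299]]
255 18 [[-0.0014, -0.0056, -0.0309], [-0.0018, 0.0032, -0.0301]]
[  182     0   245   257 37521] ((572.85986328125, -199.35052490234375), (190.9080352783203, 216.817138671875), 14.299428939819336)
```

Emit:
{"name": "carry_out", "arguments": {
  "steps": [
    [[-0.0027,0.001,0.01],0,1],
    [[-0.0027,0.001,0.025],0,1],
    [[-0.0027,0.001,0.038],0,1],
    [[-0.0027,0.001,0.038],0,1],
    [[-0.0027,0.001,0.038],0,1]
  ]
}}

```text
time: 17.12
tool_pos: [0.5564, -0.2556, 0.152]
ee_rot: [3.141, -0.0, 1.819]
wrist_force: [-0.7, -0.6, 0.1]
width: 0.0091
finger_force: 30.0
```

Run:
```python
from h import *
s,P,T,o=meas(); im=s['image'].astype(int); near=np.hypot(P[...,0]-.556,P[...,1]+.2525)<.03
w=(im.min(2)>165)&near; v,u=np.nonzero(w)
e=cv2.fitEllipse(cv2.convexHull(np.stack([u,v],1).astype('int32'))); p=pix(s,*e[0],.111)
A=Ro.from_euler('xyz',[np.pi,0,o['ee_rot'][2]]).as_matrix(); print(e,(A.T@(p-o['tool_pos'])).round(4))
g=s['image'].mean(2);k=(g<62)&(abs(T[...,1])<.012)&(abs(T[...,0])<.03)&(T[...,2]<.01)&(T[...,2]>-.04)
for r in range(200,260,10):
    q=T[r][k[r]]
    if len(q): print(r,len(q),q[[0,-1]].round(4).tolist())
```

```text
time 17.18 tcp [ 0.5566 -0.2557  0.1525] [3.1409e+00 6.0000e-04 1.8186e+00] ring [ 555.4 -253.2] 16.7 in tool [ 0.0028 -0.0006  0.0425]
bow top n 1306 x [-0.0154  0.0183] y [-0.0112 -0.001   0.0111] z -0.0285
((269.6349792480469, 235.03152465820312), (56.8501091003418, 102.72886657714844), 171.25357055664062) [-0.0201  0.0033  0.0415]
210 15 [[0.0182, -0.0049, -0.0156], [0.0165, 0.0029, -0.0106]]
220 19 [[0.0159, -0.0057, -0.0254], [0.0081, 0.0043, -0.0038]]
230 21 [[0.0082, -0.0065, -0.0199], [0.0077, 0.0044, -0.0187]]
240 23 [[0.0073, -0.0066, -0.0313], [0.0082, 0.0044, -0.0335]]
250 18 [[0.0011, -0.0057, -0.0299], [0.0012, 0.0031, -0.0301]]
```

Emit:
{"name": "carry_out", "arguments": {
  "steps": [
    [[0.0016,0.0005,0],0,1],
    [[0.0016,0.0005,0],0,1],
    [[0.0016,0.0005,0],0,1],
    [[0.0016,0.0005,0],0,1]
  ]
}}

```text
time: 17.68
tool_pos: [0.5565, -0.2538, 0.152]
ee_rot: [3.141, -0.0, 1.819]
wrist_force: [0.1, 0.1, -0.2]
width: 0.009
finger_force: 30.0
```

Run:
```python
from h import *
for i in range(3): meas()
```

```text
time 17.73 tcp [ 0.5565 -0.2539  0.152 ] [ 3.1415 -0.      1.8186] ring [ 555.4 -253.2] 16.7 in tool [ 0.0009 -0.0009  0.042 ]
bow top n 1302 x [-0.0154  0.018 ] y [-0.011  -0.0008  0.0111] z -0.029
time 17.77 tcp [ 0.5565 -0.2538  0.152 ] [ 3.1415e+00 -1.0000e-04  1.8186e+00] ring [ 555.4 -253.4] 16.8 in tool [ 0.0007 -0.0009  0.042 ]
bow top n 1293 x [-0.0155  0.0182] y [-0.011  -0.0009  0.0111] z -0.029
time 17.82 tcp [ 0.5565 -0.2538  0.1519] [ 3.1415e+00 -1.0000e-04  1.8186e+00] ring [ 555.4 -253.2] 16.8 in tool [ 0.0009 -0.0009  0.0419]
bow top n 1305 x [-0.0156  0.0183] y [-0.0111 -0.0009  0.0112] z -0.029
```

Aligned within about 0.3 mm. I'll start the insertion gently.

Emit:
{"name": "carry_out", "arguments": {
  "steps": [
    [[0,0,0.004],0,1],
    [[0,0,0.008],0,1],
    [[0,0,0.011],0,1],
    [[0,0,0.013],0,1],
    [[0,0,0.013],0,1]
  ]
}}

```text
time: 18.45
tool_pos: [0.5564, -0.2537, 0.1387]
ee_rot: [-3.141, -0.0, 1.819]
wrist_force: [0.0, -0.4, -0.3]
width: 0.0088
finger_force: 30.0
```

Emit:
{"name": "carry_out", "arguments": {
  "steps": [
    [[0,0,0.002],0.6,1],
    [[0,0,0.004],-0.6,1],
    [[0,0,0.006],0.6,1],
    [[0,0,0.008],-0.6,1],
    [[0,0,0.01],0.6,1],
    [[0,0,0.012],-0.6,1],
    [[0,0,0.012],0,1]
  ]
}}

```text
time: 19.32
tool_pos: [0.5567, -0.2539, 0.1273]
ee_rot: [3.141, 0.0, 1.818]
wrist_force: [-0.4, -1.0, 0.7]
width: 0.0087
finger_force: 30.0
```

Emit:
{"name": "carry_out", "arguments": {
  "steps": [
    [[0,0,0.002],0.6,1],
    [[0,0,0.004],-0.6,1],
    [[0,0,0.006],0.6,1],
    [[0,0,0.007],-0.6,1],
    [[0,0,0.008],0.6,1],
    [[0,0,0.0085],-0.6,1],
    [[0,0,0.0085],0,1],
    [[0,0,0.0085],0,1]
  ]
}}

```text
time: 20.32
tool_pos: [0.5571, -0.2539, 0.1198]
ee_rot: [3.14, 0.001, 1.82]
wrist_force: [-0.1, 0.5, 4.0]
width: 0.009
finger_force: 30.0
```

Run:
```python
from h import *
for i in range(2): meas()
print(robot.get_obs()['wrist_force'])
```

```text
time 20.38 tcp [ 0.5571 -0.2539  0.1198] [3.1398e+00 1.0000e-03 1.8200e+00] ring [ 554.6 -250.3] 16.1 in tool [ 0.004  -0.0015  0.0098]
bow top n 1300 x [-0.0156  0.0182] y [-0.0113 -0.0009  0.0111] z -0.029
time 20.43 tcp [ 0.5571 -0.2539  0.1198] [3.1398e+00 1.0000e-03 1.8199e+00] ring [ 554.4 -249.5] 16.1 in tool [ 0.0049 -0.0015  0.0098]
bow top n 1300 x [-0.0155  0.0182] y [-0.0109 -0.0009  0.011 ] z -0.029
[-0.60744687  1.31761868  5.68016253]
```

Emit:
{"name": "carry_out", "arguments": {
  "steps": [
    [[0,0,0.001],0.5,1],
    [[0,0,0.002],-0.5,1],
    [[0,0,0.002],0.5,1],
    [[0,0,0.002],0,1],
    [[0,0,0.002],0,1]
  ]
}}

```text
time: 21.05
tool_pos: [0.5572, -0.254, 0.1197]
ee_rot: [3.139, 0.002, 1.82]
wrist_force: [-2.1, 1.8, 11.2]
width: 0.0092
finger_force: 30.0
```

The key is home: shoulder at .110 with 11 N of push. Next is the quarter turn clockwise.

Emit:
{"name": "carry_out", "arguments": {
  "steps": [
    [[0,-0.0002,-0.0005],1,1],
    [[0,-0.0003,-0.0008],2,1],
    [[0.0001,-0.0005,-0.0008],3,1],
    [[0.0002,-0.0006,-0.0008],4,1],
    [[0.0004,-0.0008,-0.0008],5,1],
    [[0.0005,-0.0009,-0.0008],6,1],
    [[0.0007,-0.001,-0.0008],7,1],
    [[0.0008,-0.001,-0.0008],8,1],
    [[0.001,-0.001,-0.0008],9,1],
    [[0.001,-0.001,-0.0008],9.8,1]
  ]
}}

```text
time: 22.3
tool_pos: [0.5557, -0.2531, 0.1197]
ee_rot: [3.141, -0.002, 0.105]
wrist_force: [-2.0, 2.0, 8.6]
width: 0.0091
finger_force: 30.0
```

Emit:
{"name": "carry_out", "arguments": {
  "steps": [
    [[0,0,0],0.1,1],
    [[0,0,0],0.1,1],
    [[0,0,0],0.1,1]
  ]
}}

```text
time: 22.68
tool_pos: [0.5558, -0.253, 0.1197]
ee_rot: [3.141, -0.002, 0.092]
wrist_force: [-2.2, 2.2, 9.6]
width: 0.0088
finger_force: 30.0
```

Run:
```python
from h import *
s,P,T,o=meas(); print(o['wrist_force'],o['wrist_torque'],o['finger_force'],o['joint_positions'].round(2))
k=(T[...,2]<-.02)&(T[...,2]>-.034)&(s['image'].mean(2)<62)&(abs(T[...,0])<.025)&(abs(T[...,1])<.012); q=T[k]
print(len(q),cv2.minAreaRect((q[:,:2]*1000).astype('float32')))
k=k&(T[...,2]<-.026)&(T[...,0]<.007)
q=T[k]; print(np.polyfit(q[:,0],q[:,1],1),q[:,2].mean())
a=snap('side','s2.png'); t=snap('top'); P=cloud(t)
for nm,lo,hi,b in (('scr',.12,.17,(.35,.7,.28,.36)),('awl',.10,.13,(.5,.65,.17,.22)),('T',.10,.13,(.5,.65,.23,.28))):
    m=(P[...,2]>lo)&(P[...,2]<hi)&(P[...,0]>b[0])&(P[...,0]<b[1])&(P[...,1]>b[2])&(P[...,1]<b[3]); print(nm,m.sum(),P[m].mean(0).round(4) if m.any() else '')
```

```text
time 22.73 tcp [ 0.5557 -0.2531  0.1197] [ 3.1407e+00 -2.1000e-03  9.2100e-02] ring [ 560.  -252.7] 16.0 in tool [0.0043 0.0001 0.0097]
bow top n 1302 x [-0.0162  0.0177] y [-0.011   0.0001  0.011 ] z -0.029
[-2.32357367  1.23047266  8.39185728] [0.4649446  0.57352306 0.05966699] 30.003183782100677 [-0.52  0.25  1.35  0.    1.54  0.96]
1180 ((0.7941303253173828, 0.03539705276489258), (35.4058952331543, 11.39879035949707), 4.7475175857543945)
[-0.00208666  0.0004034 ] -0.029007533026728528
scr 48 [0.5412 0.3215 0.1433]
awl 78 [0.5769 0.1976 0.1088]
T 94 [0.5595 0.2606 0.1115]
```

```bash
python3 -c "
from bench import robot
print(robot.close_job())"
```

```text
the job is handed in; nothing more can be done
None
```

I pressed the reset fully in, put the screwdriver back in its own hole, drove the key home and turned it a quarter turn clockwise, and handed the job in with the arm still holding it there; no verdict was returned.

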